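# Lock up the cash drawer at the postal counter

## Task

Lock up the cash at the postal counter: with your fingertips, push the open blue cash drawer fully home, and only then push the orange locking slide on top of that unit all the way across to its green-marked end. Leave the grey stamp drawer open as it is, do not pick anything up, and leave everything else standing where it is.

Things in the scene. Friction and masses are not known exactly. Their poses are not given: they have to be found in the camera images.
- cash_unit: White fixed counter-top unit with one drawer, 220 (x) x 200 (y) x 90 (z) mm, the left or the right one of two; origin at the centre of its underside, on the table. Its x axis points from front to back (the front faces the robot, turned by up to 0.15 rad), y to its left seen from the robot, z up.
- cash_drawer (a joint): Opening of the blue cash drawer in m: 0 fully home (hard stop), up to 0.14 open; it starts 0.05 to 0.10 open. It runs out along the unit's -x, has about 2.5 N of friction and some drag, no spring, and stays where it is left.
- cash_front (a point): On the outer face of the blue drawer's front panel, midway across, 66 mm above the table; moves with the drawer. The panel is plain, no handle (painted dark strip), 196 mm wide (y), 12 mm thick, from 8 to 86 mm above the table. When home, this face is at x = -122 mm of the unit, 12 mm before its body. Behind it is an open blue tray, 58 mm high, with coins and notes fixed in it.
- lock_slide (a joint): Position of the orange locking slide in m: 0 unlocked (at the red mark), 0.06 locked (at the green mark, hard stop); it starts at 0 to 0.012. It moves along the cash unit's +y, has about 1.5 N of friction, no spring, and stays where it is left.
- lock_tab (a point): Top centre of the slide's orange tab, 30 mm (x) x 22 mm (y), top 120 mm above the table (30 mm above the unit's top), underside 93 mm; moves with it. It runs at x = -35 mm of the unit from y = -30 mm (unlocked) to +30 mm (locked) on a 2 mm plate whose 8 mm high ends do not block fingers. Flat red and green marks lie on the robot's side of the track.
- stamp_unit: Grey fixed counter-top unit of the same size and build as the cash unit, but without a slide; origin at the centre of its underside, axes as for the cash unit. To be left alone.
- stamp_drawer (a joint): Opening of the grey stamp drawer in m, 0 shut; starts 0.03 to 0.09 open and must stay as it was.
- stamp_front (a point): Point on the outer face of the grey drawer's front panel, midway across, 66 mm above the table; moves with the drawer, whose sizes are those of the cash drawer.
- tape_roll: Yellow roll of tape, 72 mm across, 24 mm high, loose, lying on the rear of the cash unit's top; origin at the centre of its underside.
- date_stamp: Dark wooden hand stamp, 34 mm across, 75 mm tall, loose, upright on the rear of the stamp unit's top; origin at the centre of its underside.
- parcel: Loose cardboard parcel, 160 x 120 x 90 mm, on the table to one side; origin at the centre of its underside.
- pen_cup: Loose black pen cup, 72 mm across, 95 mm high (pens to 141 mm), on the table to one side; origin at the centre of its underside.
- stapler: Loose red and black stapler, 130 x 34 x 48 mm, on the table to one side; origin at the centre of its underside.
- calculator: Loose grey desk calculator, 140 x 85 x 20 mm, flat on the table to one side; origin at the centre of its underside.

How it is judged:
By the outcome, as a careful person would: the job done as asked, in the order asked, and still so for the second after the job is handed in, with the robot touching nothing.
It also fails if it takes over 42 s, if anything falls off the work surface, if the arm or the gripper's body presses on something with over 40 N, if the wrist force passes 120 N, or if a joint passes its speed limit or range.

## Robot

A 7-joint arm with a two-finger parallel gripper is mounted at the origin on the work surface. World frame = base frame: x ahead of the robot, y to its left, z up, the work surface at z = 0. Lengths are in m, angles in rad, forces in N, time in s.
With the tool pointing down it reaches from about 0.4 to 0.85 m from the base axis. Payload 10.4 kg.
Tool frame: the origin (TCP) lies at the very end of the fingers, on their centre line; the grasp point (between the pads) lies 19 mm behind it (manip.tcp_to_grasp is the distance from the TCP to the grasp point, in m); x points along the fingers, y is the direction in which the jaws open and shut, and the axes are right-handed (so a half turn about x gives the same grasp; the last joint's range is limited). The gripper opens to 85 mm and grips with 20 to 120 N. Pads are 22 mm wide; open, the fingers measure 114 mm over their backs; the gripper's body (76 mm by 85 mm) begins 54 mm behind the grasp point. The pads swing forward as they close: fully open they stand 13 mm farther back than shut.
Start: joints at [1.256, 0.332, -0.065, 1.46, 0.022, 1.35, -0.088], TCP at [0.18, -0.599, 0.231] pointing down, gripper open.
Joint ranges: [-2.6, 2.6], [-0.5, 2.12], [-1.47, 1.34], [0.16, 2.42], [-1.27, 4.41], [0.06, 2.06], [-2.6, 2.6]. Speed limits (rad/s): [2.22, 2.22, 2.79, 2.79, 3.14, 3.14, 3.14].

## Interface

Orientations are given as a unit quaternion [x, y, z, w].
In Python, from workcell import manip, cams, hand_in gives the robot as it stands.
- The arm moves only by the shell command python3 -m handwheel 'ROWS' [FORCE]. ROWS is text: rows parted by semicolons, each of 7 numbers parted by spaces: the shift along the tool's x, y, z in mm, then the turn, a rotation vector about the tool's x, y, z in rad, then the finger opening in mm, from 0 to 85.4. A call has 1 to 8 rows; each row shifts and turns the commanded pose from where the row before left it, along the tool's axes as they then stand; what a row does not reach is not made up. A row lasts 1/10 s, in which the tool goes at most 50 mm and 8.59 degrees, less where a joint would pass 70% of its speed; a pose out of reach is approached as far as the arm can. A call with a gripper value outside its range is refused whole. The fingers move at their own pace and stop on an object; FORCE is the grip in N (left out, the last holds). Time passes only in rows, so rows that do not move let the fingers close. It gives the time, the measured TCP pose, the force and the opening at its end, in the units of the state.
- manip.get_obs(): the state, without advancing time (a new reading comes with each control period).
- cams.camera(name): name is "scene" or "top" or "wrist"; returns a dict with "color" (480x640x3 uint8, blue, green, red), "depth" (480x640 float32, m along the optical axis (not along the pixel's ray), 0 where there is no reading), "camera_matrix" (3x3 intrinsics, pixels), "distortion" ([k1, k2, p1, p2, k3] as OpenCV has them; the pictures are not rectified), "origin" and "attitude" of the camera in the world; the wrist camera has in their place "T_tool_cam" (4x4, takes a point from camera to tool coordinates, whose origin is the TCP and whose axes are the tool frame's). Camera axes: x right, y down, z forward; pixel columns grow to the right and rows downward; lengths in m; the calibration is good to about 2 mm. A picture is of the moment at which its call begins: read the wrist's pose just before it.
- hand_in(): hands the job in, once; it reports no verdict.
Trained networks look in the newest picture that a camera, given by its name, has taken for a name from the list of things; names that differ only in an ending like _2 or _b are one class to them, and where a whole thing is asked for, a point or a joint stands for the part that bears it (a point fixed in the world has none). Each returns a list of dicts, best first, with "conf" (0 to 1); they miss things now and then, are a little off and sometimes report something else, mostly with a low value. They report only what shows in the picture. A call takes as long as a camera call.
- cams.recognise(camera, thing): "box" ([left, top, width, height] in pixels, round what is visible of it).
- cams.outline_of(camera, thing): "region" (480x640 bool, what is visible of it) and "box" ([left, top, width, height] in pixels, round what is visible of it).
The state is a dict: "clock": time; "joint_pos": joint angles; "joint_velocities": joint speeds; "tau": joint torques, N m; "position": TCP position; "ee_rot": TCP orientation; "ft_force": force on the tool from outside, world axes, zero at the start; "torque": the same for the moment, N m; "grip_width": opening from 0.0 (shut) to 1.0 (fully open).
Only numpy, scipy, OpenCV 4.12 (cv2) and the standard library are available. Lean on these libraries where they do the work, as an engineer would, in place of code of your own. Each camera call takes 0.05 s, during which the arm holds its last target.

## Working session

There is one attempt and no reset: what is moved stays moved. The work goes in short steps, Python scripts to look and compute and a shell command to move; the robot and the scene stay as the last step left them, time stands still between calls to the robot, and variables do not carry over. Pictures are saved under pics/ and viewed, and the job is handed in when it is done.

```bash
ls; mkdir -p pics; python3 - <<'E'
from workcell import manip,cams
import cv2,numpy as np
o=manip.get_obs();print({k:np.round(v,3) for k,v in o.items()})
for n in("scene","top"):
    c=cams.camera(n);cv2.imwrite(f"pics/{n}0.png",c["color"]);np.savez(f"{n}0.npz",**c)
    print(n,c["camera_matrix"],c["distortion"],c["origin"],c["attitude"])
    for t in("cash_unit","cash_drawer","lock_slide","stamp_drawer"):
        print(t,[(d["box"],round(d["conf"],2)) for d in cams.recognise(n,t)][:2])
E
```

```text
pics
{'clock': np.float64(0.0), 'joint_pos': array([ 1.256,  0.333, -0.065,  1.461,  0.022,  1.35 , -0.089]), 'joint_velocities': array([-0.001, -0.001, -0.001,  0.001, -0.001,  0.001,  0.   ]), 'tau': array([ 0.0000e+00, -6.2544e+01,  4.9000e-02, -3.9161e+01,  1.6000e-02,
        1.0000e-02, -0.0000e+00]), 'position': array([ 0.18 , -0.598,  0.231]), 'ee_rot': array([-0.7  , -0.103,  0.7  , -0.102]), 'ft_force': array([ 0.68 , -0.132, -0.958]), 'torque': array([ 0.012,  0.013, -0.034]), 'grip_width': np.float64(0.998)}
scene [[542.17982708   0.         305.90127253]
 [  0.         542.17982708 244.9686274 ]
 [  0.           0.           1.        ]] [-0.0657064  0.         0.         0.         0.       ] [ 1.43701728 -0.28139532  0.89097126] [ 0.72940044  0.5426002  -0.25108674 -0.33243868]
cash_unit [([191.7, 234.9, 108.9, 139.9], 0.57)]
cash_drawer [([195.6, 237.7, 84.5, 34.3], 0.76)]
lock_slide [([223.1, 275.2, 11.3, 17.9], 0.7)]
stamp_drawer [([329.5, 208.0, 78.9, 54.4], 0.67)]
top [[493.55232393   0.         320.47421039]
 [  0.         493.55232393 243.06872496]
 [  0.           0.           1.        ]] [-0.10902774  0.          0.          0.          0.        ] [0.36675819 0.01978442 1.51680612] [ 0.70806338 -0.7037333   0.04882535 -0.03196529]
cash_unit [([338.0, 159.1, 77.3, 107.4], 0.79)]
cash_drawer [([340.8, 231.8, 67.2, 34.5], 0.56), ([442.5, 199.0, 49.2, 58.3], 0.35)]
lock_slide [([384.1, 200.2, 7.9, 13.0], 0.64), ([339.6, 233.2, 67.5, 34.4], 0.18)]
stamp_drawer [([227.3, 226.8, 67.4, 38.3], 0.92)]
```

View pics/top0.png

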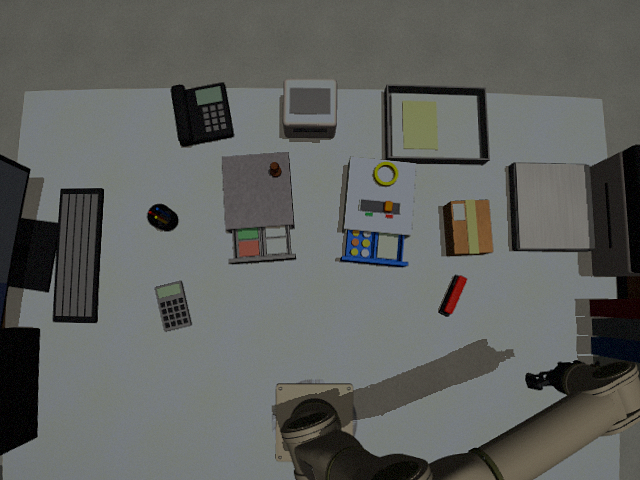

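View pics/scene0.png

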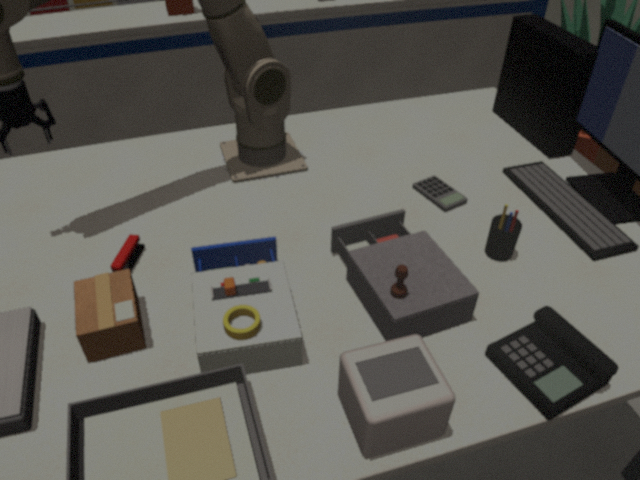

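The top view shows the white cash unit at about (377,195), its blue drawer open to row ~265, and the orange tab at (389,206) near the red mark. The stamp unit is to the left and the loose items stand clear. The parcel at (468,227) and stapler at (452,295) are to the right. Next I measure the poses.

```bash
cat > h.py <<'E'
import numpy as np,cv2
from scipy.spatial.transform import Rotation as R
def cloud(c):
    v,u=np.mgrid[0:480,0:640]
    p=cv2.undistortPoints(np.stack([u,v],-1).reshape(-1,1,2).astype(np.float64),c["camera_matrix"],c["distortion"]).reshape(480,640,2)
    d=c["depth"].astype(float)
    P=np.dstack([p[...,0]*d,p[...,1]*d,d])
    return P@R.from_quat(c["attitude"]).as_matrix().T+c["origin"]
def measure(c,verbose=True):
    W=cloud(c);hsv=cv2.cvtColor(c["color"],cv2.COLOR_BGR2HSV)
    ok=c["depth"]>0
    box=(W[...,0]>.35)&(W[...,0]<.85)&(W[...,1]>-.35)&(W[...,1]<.02)&ok
    top=box&(abs(W[...,2]-.09)<.008)&(hsv[...,1]<60)
    n,l,s,_=cv2.connectedComponentsWithStats(top.astype(np.uint8));k=1+np.argmax(s[1:,4])
    r=cv2.minAreaRect(W[l==k][:,:2].astype(np.float32)*1000)
    print("top rect",r,s[k])
    out={}
    for nm,lo,hi in(("blue",(100,120,40),(130,255,255)),("orange",(5,150,80),(20,255,255))):
        m=(cv2.inRange(hsv,lo,hi)>0)&box
        if nm=="orange": m&=(W[...,2]>.105)&(W[...,2]<.13)
        else: m&=(W[...,2]>.075)
        q=W[m]; print(nm,m.sum(),q.mean(0).round(4) if len(q) else None,(q.min(0).round(3),q.max(0).round(3)) if len(q) else '')
        out[nm]=q
        if nm=="blue" and len(q):print(" rect",cv2.minAreaRect(q[:,:2].astype(np.float32)*1000))
    return W,out
E
python3 - <<'E'
from h import *
for n in("top","scene"):
    c=dict(np.load(n+"0.npz"));print(n);measure(c)
E
```

```text
top
top rect ((675.0763549804688, -191.2879638671875), (202.12828063964844, 223.1210174560547), 84.71419525146484) [ 344  157   72   79 4172]
blue 258 [ 0.4807 -0.1701  0.086 ] (array([ 0.469, -0.268,  0.078]), array([ 0.494, -0.077,  0.095]))
 rect ((480.5009765625, -171.84149169921875), (191.9522247314453, 11.755188941955566), 84.81581115722656)
orange 59 [ 0.6381 -0.2096  0.1195] (array([ 0.624, -0.22 ,  0.111]), array([ 0.652, -0.199,  0.127]))
scene
top rect ((677.4197998046875, -193.2864532470703), (199.0089111328125, 226.21719360351562), 84.82135772705078) [ 192  260  110   96 6710]
blue 365 [ 0.4869 -0.1827  0.0821] (array([ 0.471, -0.27 ,  0.075]), array([ 0.498, -0.082,  0.09 ]))
 rect ((487.4376220703125, -176.4053192138672), (188.24888610839844, 14.014679908752441), 83.52352905273438)
orange 92 [ 0.6466 -0.2132  0.118 ] (array([ 0.632, -0.222,  0.112]), array([ 0.658, -0.204,  0.123]))
```

```bash
cat >> h.py <<'E'
C=np.array([.676,-.192]);PSI=-.094
def u2w(x,y,z): 
    c,s=np.cos(PSI),np.sin(PSI);return np.array([C[0]+c*x-s*y,C[1]+s*x+c*y,z])
def w2u(p):
    c,s=np.cos(PSI),np.sin(PSI);d=np.array(p[:2])-C;return np.array([c*d[0]+s*d[1],-s*d[0]+c*d[1]])
def go(target):
    from workcell import manip
    o=manip.get_obs();Q=R.from_quat(o["ee_rot"]);M=Q.as_matrix()
    print("pos",np.round(o["position"],4),"unit",w2u(o["position"]).round(4),"F",np.round(o["ft_force"],1),"t",o["clock"],"grip",o["grip_width"]);print("M",M.round(3).tolist())
    y=np.array([-np.sin(PSI),np.cos(PSI),0]);
    if M[:,1]@y<0:y=-y
    x=np.array([0,0,-1.]);T=np.column_stack([x,y,np.cross(x,y)])
    rv=R.from_matrix(M.T@T).as_rotvec()
    d=np.array(target)-o["position"]
    print("world d",d.round(4),"tool shift mm (now axes)",(M.T@d*1000).round(1),"(final axes)",(T.T@d*1000).round(1),"rotvec",rv.round(4))
    print("final T",T.round(3).tolist())
E
python3 - <<'E'
from h import *
c=dict(np.load("top0.npz"))
print("tab u",w2u([.64,-.2105]),"front u",w2u([.4807,-.170]), u2w(-.25,0,.2))
go(u2w(-.25,0,.2))
E
```

```text
tab u [-0.03410463 -0.02179735] front u [-0.19650276  0.0035717 ] [ 0.42710369 -0.16853459  0.2       ]
pos [ 0.1799 -0.5986  0.2313] unit [-0.4558 -0.4514] F [-0.2 -0.1 -0.7] t 0.5 grip 1.005976740849746
M [[0.0, 0.288, -0.958], [-0.0, -0.958, -0.288], [-1.0, 0.0, -0.0]]
world d [ 0.2472  0.4301 -0.0313] tool shift mm (now axes) [  31.3 -340.7 -360.5] (final axes) [  31.3 -451.4 -205.8] rotvec [ 3.859e-01 -1.000e-04 -1.000e-04]
final T [[0.0, -0.094, -0.996], [0.0, -0.996, 0.094], [-1.0, -0.0, 0.0]]
```

```bash
python3 -m handwheel '0 0 0 0.0965 0 0 0; 0 0 0 0.0965 0 0 0; 0 0 0 0.0965 0 0 0; 0 0 0 0.0965 0 0 0; 0 -30 -14 0 0 0 0; 0 -30 -14 0 0 0 0; 0 -30 -14 0 0 0 0; 0 -30 -14 0 0 0 0' 40; python3 - <<'E'
from h import *
go(u2w(-.25,0,.2))
E
```

```text
clock: 1.3
position: [0.2474, -0.4832, 0.2314]
ee_rot: [0.706, -0.033, -0.706, -0.033]
ft_force: [1.5, -0.3, -0.2]
grip_width: 0.002
pos [ 0.2474 -0.4832  0.2314] unit [-0.3993 -0.3302] F [ 1.5 -0.3 -0.2] t 1.3 grip 0.0024694349390128115
M [[0.0, -0.094, -0.996], [-0.0, -0.996, 0.094], [-1.0, 0.0, -0.0]]
world d [ 0.1797  0.3147 -0.0314] tool shift mm (now axes) [  31.3 -330.2 -149.3] (final axes) [  31.4 -330.2 -149.3] rotvec [-0.0002 -0.0002 -0.0003]
final T [[0.0, -0.094, -0.996], [0.0, -0.996, 0.094], [-1.0, -0.0, 0.0]]
```

```bash
python3 -m handwheel '0 -41 -18 0 0 0 0; 0 -41 -18 0 0 0 0; 0 -41 -18 0 0 0 0; 0 -41 -18 0 0 0 0; 0 -41 -18 0 0 0 0; 0 -41 -18 0 0 0 0; 10 -41 -18 0 0 0 0; 20 -41 -18 0 0 0 0' ; python3 - <<'E'
from h import *
from workcell import cams,manip
go(u2w(-.25,0,.05))
o=manip.get_obs();c=cams.camera("wrist");cv2.imwrite("pics/w1.png",c["color"])
c=cams.camera("top");cv2.imwrite("pics/top1.png",c["color"])
print(manip.tcp_to_grasp)
E
```

```text
clock: 2.1
position: [0.4226, -0.1701, 0.2025]
ee_rot: [0.708, -0.034, -0.705, -0.033]
ft_force: [1.4, -0.4, 0.3]
grip_width: -0.001
pos [ 0.4226 -0.1701  0.2025] unit [-0.2544 -0.0019] F [ 1.4 -0.4  0.3] t 2.1 grip -0.0012694118815125724
M [[0.003, -0.094, -0.996], [-0.002, -0.996, 0.094], [-1.0, 0.002, -0.003]]
world d [ 0.0045  0.0015 -0.1525] tool shift mm (now axes) [152.5  -2.2  -3.8] (final axes) [152.5  -1.9  -4.4] rotvec [-0.0004 -0.0035 -0.0016]
final T [[0.0, -0.094, -0.996], [0.0, -0.996, 0.094], [-1.0, -0.0, 0.0]]
0.0187
```

View pics/w1.png

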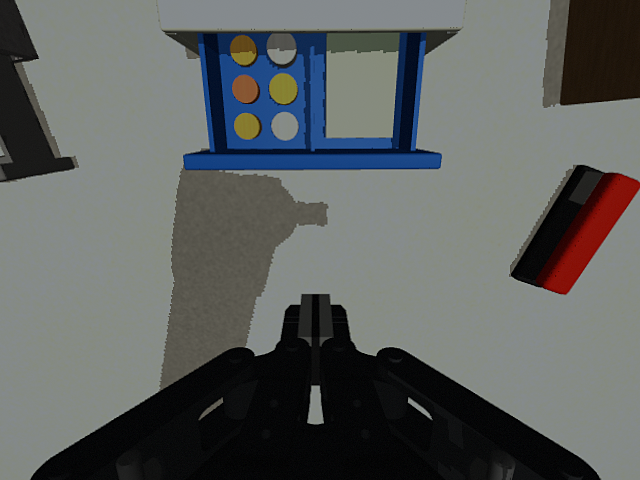

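View pics/top1.png

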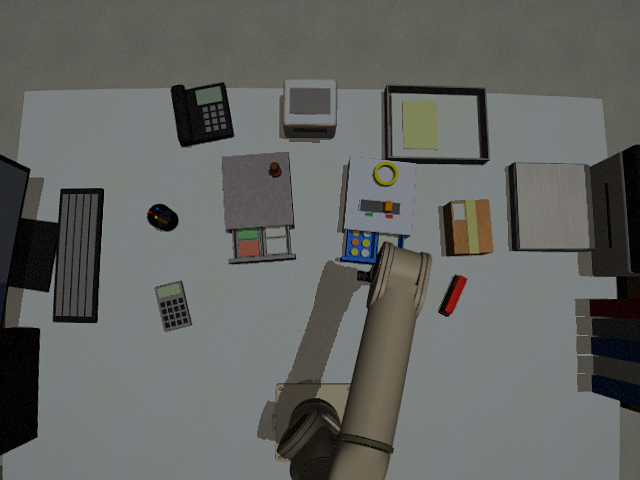

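The wrist view shows the fingers at (316,310), centred on the blue panel (185–440, row 160) and square to it. Before descending I check how far the camera mount sticks out and which side it is on.

```bash
python3 - <<'E'
from h import *
from workcell import cams
c=cams.camera("wrist");print(c["T_tool_cam"].round(3))
E
python3 -m handwheel '25 0 0 0 0 0 0; 30 -2 0 0 0 0 0; 30 0 0 0 0 0 0; 30 0 0 0 0 0 0; 25 0 0 0 0 0 0; 10 0 0 0 0 0 0; 0 0 0 0 0.0035 0 0; 0 0 0 0 0 0 0'
python3 - <<'E'
from h import *
go(u2w(-.122,0,.05))
E
```

```text
[[ 0.001 -0.327  0.945 -0.142]
 [ 1.     0.    -0.     0.   ]
 [-0.     0.945  0.327 -0.084]
 [ 0.     0.     0.     1.   ]]
clock: 3.05
position: [0.4218, -0.17, 0.0524]
ee_rot: [0.708, -0.034, -0.705, -0.033]
ft_force: [0.1, 0.6, 0.1]
grip_width: -0.001
pos [ 0.4218 -0.17    0.0524] unit [-0.2551 -0.002 ] F [0.1 0.6 0.1] t 3.05 grip -0.0009835648843779569
M [[0.005, -0.095, -0.995], [-0.001, -0.996, 0.095], [-1.0, 0.001, -0.005]]
world d [ 0.1327 -0.0105 -0.0024] tool shift mm (now axes) [   3.    -2.1 -133.1] (final axes) [   2.4   -2.  -133.1] rotvec [-0.0009 -0.0049 -0.0006]
final T [[0.0, -0.094, -0.996], [0.0, -0.996, 0.094], [-1.0, -0.0, 0.0]]
```

```bash
python3 -m handwheel '0 -1 -12 0 0 0 0; 0 -1 -12 0 0 0 0; 0 0 -10 0 -0.004 0 0; 0 0 -10 0 0 0 0; 0 0 -8 0 0 0 0; 0 0 -8 0 0 0 0; 0 0 -8 0 0 0 0; 0 0 -8 0 0 0 0'
python3 - <<'E'
from h import *
from workcell import cams
go(u2w(-.122,0,.05))
c=cams.camera("wrist");cv2.imwrite("pics/w2.png",c["color"])
E
```

```text
clock: 3.85
position: [0.4974, -0.1744, 0.0512]
ee_rot: [-0.706, 0.033, 0.707, 0.033]
ft_force: [-3.9, 1.8, 1.9]
grip_width: -0.003
pos [ 0.4974 -0.1744  0.0512] unit [-0.1795  0.0008] F [-3.9  1.8  1.9] t 3.85 grip -0.002857659434031924
M [[-0.001, -0.094, -0.996], [0.0, -0.996, 0.094], [-1.0, -0.0, 0.001]]
world d [ 0.0572 -0.0062 -0.0012] tool shift mm (now axes) [  1.1   0.8 -57.5] (final axes) [  1.2   0.8 -57.5] rotvec [-0.0001  0.0013  0.0002]
final T [[0.0, -0.094, -0.996], [0.0, -0.996, 0.094], [-1.0, -0.0, 0.0]]
```

View pics/w2.png

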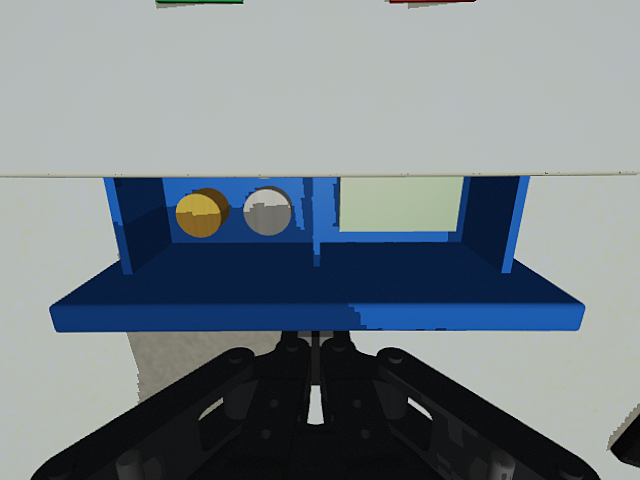

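The fingertips are pushing the panel at its centre (316,330), and the tray is closing.

```bash
python3 -m handwheel '0 0 -8 0 0 0 0; 0 0 -8 0 0 0 0; 0 0 -8 0 0 0 0; 0 0 -7 0 0 0 0; 0 0 -5 0 0 0 0; 0 0 -3 0 0 0 0; 0 0 -2 0 0 0 0; 0 0 -2 0 0 0 0'
python3 - <<'E'
from h import *
go(u2w(-.122,0,.05))
E
```

```text
clock: 4.7
position: [0.54, -0.1785, 0.0513]
ee_rot: [-0.706, 0.033, 0.707, 0.033]
ft_force: [-3.2, 2.3, -1.3]
grip_width: 0.002
pos [ 0.54   -0.1785  0.0513] unit [-0.1367  0.0006] F [-3.2  2.3 -1.3] t 4.7 grip 0.0018042523624101378
M [[-0.001, -0.094, -0.996], [0.0, -0.996, 0.094], [-1.0, -0.0, 0.001]]
world d [ 0.0146 -0.002  -0.0013] tool shift mm (now axes) [  1.3   0.6 -14.7] (final axes) [  1.3   0.6 -14.7] rotvec [-0.0002  0.0006  0.    ]
final T [[0.0, -0.094, -0.996], [0.0, -0.996, 0.094], [-1.0, -0.0, 0.0]]
```

```bash
python3 -m handwheel '0 0 -2 0 0 0 0; 0 0 -2 0 0 0 0; 0 0 -1 0 0 0 0; 0 0 -1 0 0 0 0'
python3 - <<'E'
from h import *
from workcell import cams
go(u2w(-.122,0,.05))
c=cams.camera("wrist");cv2.imwrite("pics/w3.png",c["color"])
E
```

```text
clock: 5.1
position: [0.5435, -0.179, 0.0513]
ee_rot: [-0.704, 0.033, 0.708, 0.033]
ft_force: [-20.6, 5.5, 14.5]
grip_width: -0.002
pos [ 0.5435 -0.179   0.0513] unit [-0.1331  0.0005] F [-20.6   5.5  14.5] t 5.1 grip -0.0021519098106518347
M [[-0.006, -0.094, -0.996], [0.0, -0.996, 0.094], [-1.0, 0.0, 0.006]]
world d [ 0.011  -0.0016 -0.0013] tool shift mm (now axes) [  1.2   0.5 -11.1] (final axes) [  1.3   0.5 -11.1] rotvec [-0.0005  0.0059 -0.0002]
final T [[0.0, -0.094, -0.996], [0.0, -0.996, 0.094], [-1.0, -0.0, 0.0]]
```

View pics/w3.png

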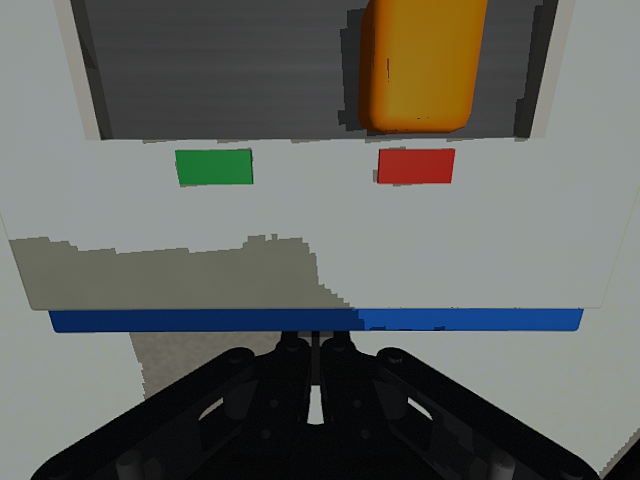

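The panel now sits flush against the body (blue strip at rows 308–330), with 20 N at the stop and the face at the expected −122 mm. The orange tab at (425,65) is still at the red end. I back off, rise, and go to the right of the tab.

```bash
python3 -m handwheel '0 0 5 0 0 0 0; 0 0 15 0 0 0 0; 0 0 20 0 0 0 0; -20 0 5 0 0 0 0; -35 0 0 0 0 0 0; -40 0 0 0 0 0 0; -35 0 0 0 0 0 0; -10 0 0 0 0 0 0'
python3 - <<'E'
from h import *
from workcell import cams
go(u2w(-.035,-.08,.105))
c=cams.camera("wrist");cv2.imwrite("pics/w4.png",c["color"])
c=cams.camera("scene");cv2.imwrite("pics/s4.png",c["color"]);measure(c)
E
```

```text
clock: 5.95
position: [0.5035, -0.1759, 0.1961]
ee_rot: [0.709, -0.034, -0.704, -0.032]
ft_force: [0.9, -0.5, -0.2]
grip_width: 0.002
pos [ 0.5035 -0.1759  0.1961] unit [-0.1733 -0.0002] F [ 0.9 -0.5 -0.2] t 5.95 grip 0.001639062390668308
M [[0.007, -0.094, -0.996], [-0.003, -0.996, 0.094], [-1.0, 0.003, -0.007]]
world d [ 0.1302 -0.0925 -0.0911] tool shift mm (now axes) [  92.3   79.5 -137.6] (final axes) [  91.1   79.8 -138.3] rotvec [-0.0006 -0.0072 -0.0026]
final T [[0.0, -0.094, -0.996], [0.0, -0.996, 0.094], [-1.0, -0.0, 0.0]]
top rect ((676.2304077148438, -192.95431518554688), (199.5950469970703, 228.0947723388672), 84.79945373535156) [ 192  260  110   95 6692]
blue 2 [ 0.567  -0.12    0.0865] (array([ 0.565, -0.137,  0.086]), array([ 0.569, -0.103,  0.087]))
 rect ((566.9981689453125, -119.95176696777344), (33.27019500732422, 0.0), -95.80183410644531)
orange 94 [ 0.6481 -0.2135  0.1179] (array([ 0.63 , -0.235,  0.106]), array([ 0.76 , -0.204,  0.123]))
```

View pics/w4.png

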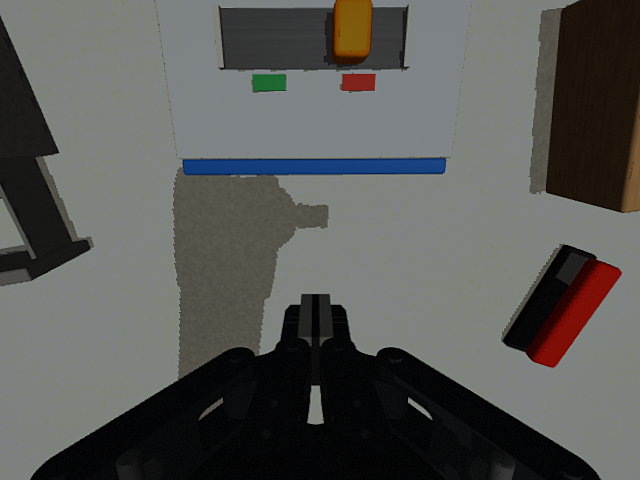

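View pics/s4.png

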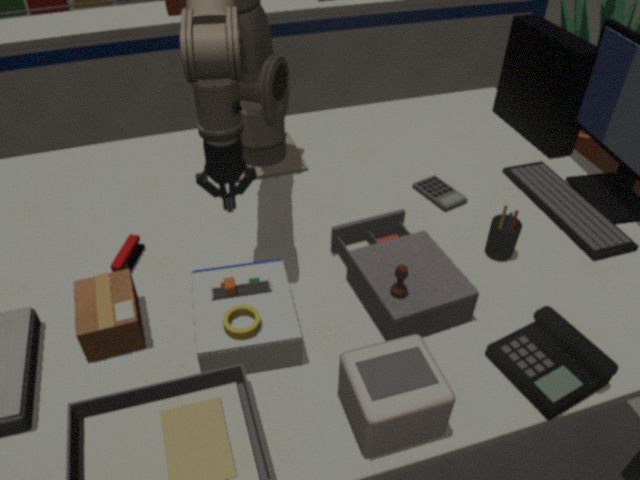

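The drawer is shut in both views: a thin blue line at (236,265) in scene, flush at row 165 in wrist. Nothing else has moved. Now to the right side of the tab.

```bash
python3 -m handwheel '0 20 -30 0 -0.007 0 0; 0 20 -36 0 0 0 0; 0 20 -36 0 0 0 0; 0 20 -36 0 0 0 0; 20 0 0 0 0 0 0; 30 0 0 0 0 0 0; 20 0 0 0 0 0 0; 0 0 0 0 0 0 0'
python3 - <<'E'
from h import *
from workcell import cams
go(u2w(-.035,-.08,.105))
c=cams.camera("wrist");cv2.imwrite("pics/w5.png",c["color"])
c=cams.camera("scene");cv2.imwrite("pics/s5.png",c["color"][180:420,100:420].repeat(2,0).repeat(2,1))
E
```

```text
clock: 6.85
position: [0.6281, -0.2668, 0.115]
ee_rot: [-0.701, 0.032, 0.712, 0.034]
ft_force: [-0.7, -0.3, 1.1]
grip_width: -0.002
pos [ 0.6281 -0.2668  0.115 ] unit [-0.0407 -0.079 ] F [-0.7 -0.3  1.1] t 6.85 grip -0.0016388858944198393
M [[-0.015, -0.094, -0.995], [0.003, -0.996, 0.094], [-1.0, -0.002, 0.015]]
world d [ 0.0056 -0.0015 -0.01  ] tool shift mm (now axes) [ 9.9  1.  -5.9] (final axes) [10.   1.  -5.7] rotvec [0.0001 0.0148 0.002 ]
final T [[0.0, -0.094, -0.996], [0.0, -0.996, 0.094], [-1.0, -0.0, 0.0]]
```

View pics/w5.png

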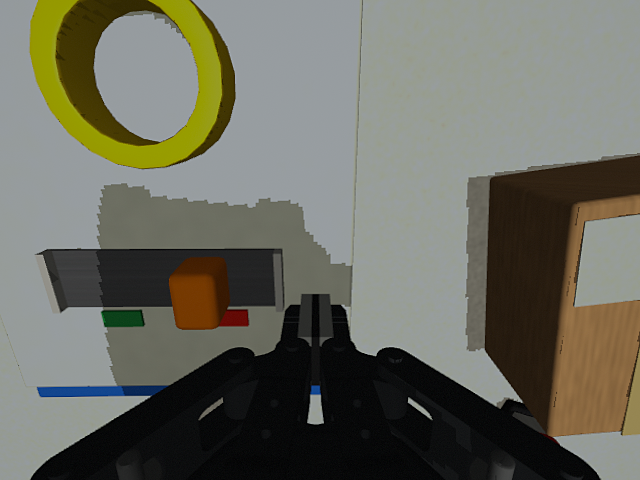

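View pics/s5.png

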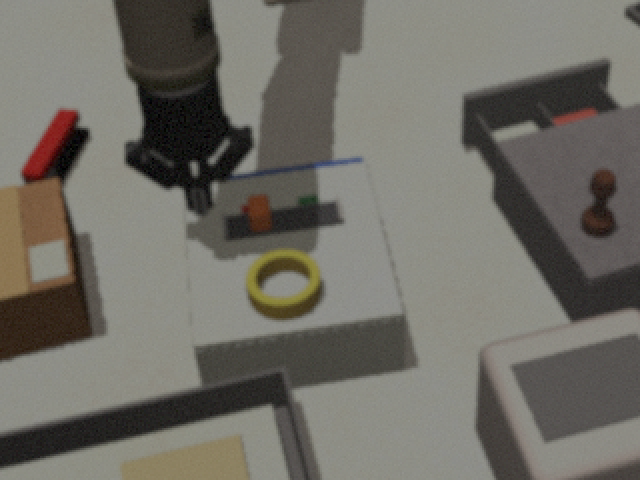

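The fingers stand right of the tab, 80 px clear of it at (200,290). I go down 9 mm and 6 mm forward, then push left.

```bash
python3 -m handwheel '5 0 -3 0 0.01 0 0; 4 0 -3 0 0.005 0 0; 0 -8 0 0 0 0 0; 0 -8 0 0 0 0 0; 0 -8 0 0 0 0 0; 0 -7 0 0 0 0 0; 0 -6 0 0 0 0 0; 0 -6 0 0 0 0 0'
python3 - <<'E'
from h import *
from workcell import cams
go(u2w(-.035,.007,.105))
c=cams.camera("wrist");cv2.imwrite("pics/w6.png",c["color"])
E
```

```text
clock: 7.75
position: [0.6406, -0.2253, 0.1118]
ee_rot: [0.709, -0.034, -0.704, -0.033]
ft_force: [-0.2, -2.4, 0.1]
grip_width: 0.004
pos [ 0.6406 -0.2253  0.1118] unit [-0.0321 -0.0365] F [-0.2 -2.4  0.1] t 7.75 grip 0.0035187678917363366
M [[0.008, -0.094, -0.996], [-0.002, -0.996, 0.094], [-1.0, 0.001, -0.008]]
world d [ 0.0012  0.0435 -0.0068] tool shift mm (now axes) [  6.8 -43.5   3. ] (final axes) [  6.8 -43.5   2.9] rotvec [-0.0005 -0.008  -0.0009]
final T [[0.0, -0.094, -0.996], [0.0, -0.996, 0.094], [-1.0, -0.0, 0.0]]
```

View pics/w6.png

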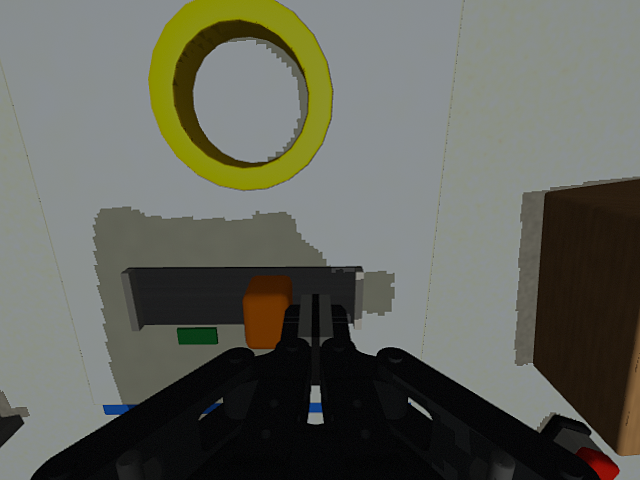

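The fingers touch the tab's right side at (290,310). Tip height is 112 mm, so I back off slightly, go 5 mm lower for a deeper bite, then push on.

```bash
python3 -m handwheel '0 4 1 0 -0.007 0 0; 6 0 0 0 0 0 0; 0 -6 1 0 0 0 0; 0 -6 0 0 0 0 0; 0 -7 0 0 0 0 0; 0 -7 0 0 0 0 0; 0 -7 0 0 0 0 0; 0 -5 0 0 0 0 0'
python3 - <<'E'
from h import *
from workcell import cams
go(u2w(-.035,.007,.105))
c=cams.camera("wrist");cv2.imwrite("pics/w7.png",c["color"])
E
```

```text
clock: 8.6
position: [0.6418, -0.1901, 0.1056]
ee_rot: [0.707, -0.033, -0.706, -0.033]
ft_force: [-1.1, -1.5, -1.4]
grip_width: 0.0
pos [ 0.6418 -0.1901  0.1056] unit [-0.0342 -0.0014] F [-1.1 -1.5 -1.4] t 8.6 grip 0.00040929456479588946
M [[0.0, -0.093, -0.996], [0.0, -0.996, 0.093], [-1.0, -0.0, -0.0]]
world d [ 0.      0.0084 -0.0006] tool shift mm (now axes) [ 0.6 -8.4  0.8] (final axes) [ 0.6 -8.4  0.8] rotvec [ 0.0006 -0.0005  0.0001]
final T [[0.0, -0.094, -0.996], [0.0, -0.996, 0.094], [-1.0, -0.0, 0.0]]
```

View pics/w7.png

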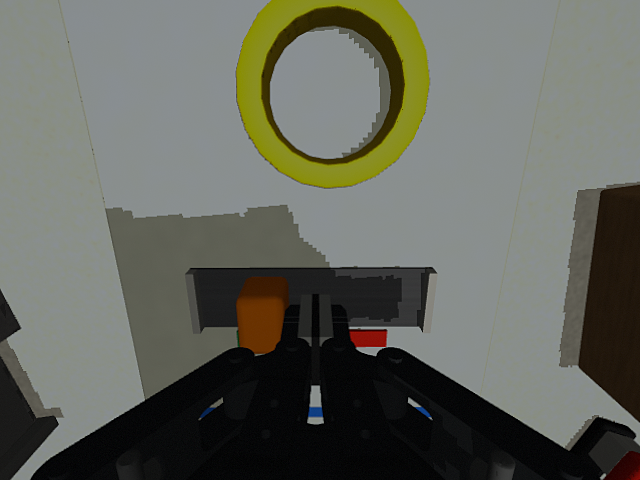

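The tab is now at (262,310), nearly over the green mark. I finish in small steps until force shows the stop.

```bash
python3 -m handwheel '0 -3 0 0 0 0 0; 0 -2 0 0 0 0 0; 0 -2 0 0 0 0 0; 0 -1 0 0 0 0 0'
python3 -m handwheel '0 -1 0 0 0 0 0; 0 -1 0 0 0 0 0'
```

```text
clock: 9.05
position: [0.6425, -0.1832, 0.1057]
ee_rot: [0.707, -0.033, -0.706, -0.033]
ft_force: [-1.0, -1.1, -0.2]
grip_width: 0.003
clock: 9.25
position: [0.6426, -0.1825, 0.1057]
ee_rot: [0.707, -0.034, -0.706, -0.033]
ft_force: [-1.7, -7.0, 1.2]
grip_width: -0.001
```

```bash
python3 -m handwheel '0 -1 0 0 0 0 0; 0 -1 0 0 0 0 0'
python3 -m handwheel '0 -1 0 0 0 0 0;0 0 0 0 0 0 0'
python3 - <<'E'
from h import *
from workcell import cams
go(u2w(-.035,.007,.105))
c=cams.camera("wrist");cv2.imwrite("pics/w8.png",c["color"])
E
```

```text
clock: 9.45
position: [0.6426, -0.1822, 0.1058]
ee_rot: [0.707, -0.035, -0.706, -0.033]
ft_force: [-1.8, -10.9, 1.2]
grip_width: 0.001
clock: 9.65
position: [0.6426, -0.1823, 0.1058]
ee_rot: [0.707, -0.036, -0.706, -0.033]
ft_force: [-1.4, -11.0, 0.8]
grip_width: 0.0
pos [ 0.6426 -0.1823  0.1058] unit [-0.0342  0.0066] F [ -1.4 -11.    0.8] t 9.65 grip 0.0004962039186402003
M [[0.001, -0.097, -0.995], [-0.004, -0.995, 0.097], [-1.0, 0.004, -0.001]]
world d [-0.0007  0.0005 -0.0008] tool shift mm (now axes) [ 0.8 -0.4  0.8] (final axes) [ 0.8 -0.4  0.8] rotvec [-0.0034 -0.0011 -0.0044]
final T [[0.0, -0.094, -0.996], [0.0, -0.996, 0.094], [-1.0, -0.0, 0.0]]
```

View pics/w8.png

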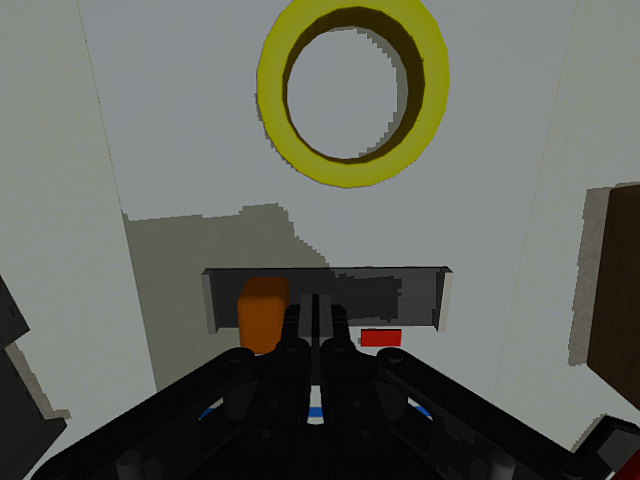

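Motion has stopped at 11 N, and the tab covers the green mark. I back away, rise, withdraw and check.

```bash
python3 -m handwheel '0 6 0 0 0 0 0; 0 14 0 0 0 0 0; -25 5 0 0 0 0 0; -40 0 0 0 0 0 0; -40 0 5 0 0 0 0; -20 0 30 0 0 0 0; 0 0 40 0 0 0 0; 0 0 40 0 0 0 0'
python3 -m handwheel '0 0 40 0 0 0 0; 0 30 35 0 0 0 0; 0 40 20 0 0 0 0; 0 40 20 0 0 0 0; 0 40 10 0 0 0 0; 0 40 0 0 0 0 0; 0 0 0 0 0 0 0; 0 0 0 0 0 0 0'
python3 - <<'E'
from h import *
from workcell import cams
for n in("top","scene"):
    c=cams.camera(n);cv2.imwrite(f"pics/{n}9.png",c["color"])
    W,o=measure(c)
    q=o["orange"]; q=q[abs(w2u(q.mean(0))[0]-w2u([.64,-.2])[0])<.1]
    print(n,"tab u",w2u(np.median(q,0)))
E
```

```text
clock: 10.5
position: [0.5253, -0.1922, 0.2311]
ee_rot: [0.707, -0.033, -0.706, -0.033]
ft_force: [0.7, -0.8, 0.4]
grip_width: -0.005
clock: 11.3
position: [0.3835, -0.3702, 0.2302]
ee_rot: [0.707, -0.033, -0.706, -0.034]
ft_force: [0.5, 1.3, 0.2]
grip_width: -0.0
top rect ((671.9265747070312, -190.86907958984375), (202.13711547851562, 229.5197296142578), 84.71742248535156) [ 344  157   72   82 4151]
blue 281 [ 0.5592 -0.1787  0.0859] (array([ 0.545, -0.276,  0.08 ]), array([ 0.574, -0.082,  0.095]))
 rect ((559.484130859375, -178.98751831054688), (194.01026916503906, 14.108847618103027), 85.13389587402344)
orange 55 [ 0.6428 -0.1571  0.1189] (array([ 0.628, -0.168,  0.111]), array([ 0.657, -0.147,  0.127]))Traceback (most recent call last):
  File "<stdin>", line 7, in <module>
  File "h.py", line 30, in w2u
    c,s=np.cos(PSI),np.sin(PSI);d=np.array(p[:2])-C;return np.array([c*d[0]+s*d[1],-s*d[0]+c*d[1]])
                                  ~~~~~~~~~~~~~~~^~
ValueError: operands could not be broadcast together with shapes (2,3) (2,)
```

View pics/top9.png

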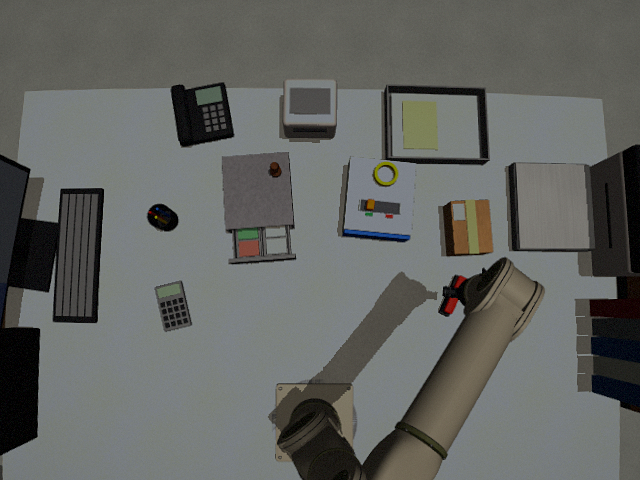

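The top view shows the drawer flush, with its strip at rows 232–240. The tab at (370,204) is over the green mark and the red mark is bare. The stamp drawer and loose items are where they were, and the gripper is 230 mm up in free air.

```bash
python3 - <<'E'
from h import *
from workcell import cams
c=cams.camera("scene");a=dict(np.load("scene0.npz"))["color"]
cv2.imwrite("pics/scene9.png",c["color"])
print("tab u top",w2u([.6428,-.1571]),"panel u",w2u([.5592,-.1787]))
for t in("tape_roll","date_stamp","parcel","stapler","calculator","pen_cup","stamp_drawer"):
    r=cams.recognise("scene",t);print(t,r[0]["box"] if r else None)
E
```

```text
tab u top [-0.0363292   0.03162972] panel u [-0.11753272  0.00227825]
tape_roll [222.2, 301.5, 39.2, 38.5]
date_stamp [392.7, 262.8, 15.7, 37.2]
parcel [70.3, 268.3, 76.1, 95.0]
stapler [112.8, 234.2, 32.0, 40.0]
calculator None
pen_cup [486.9, 205.6, 32.7, 57.5]
stamp_drawer [328.0, 210.1, 80.2, 51.8]
```

View pics/scene9.png

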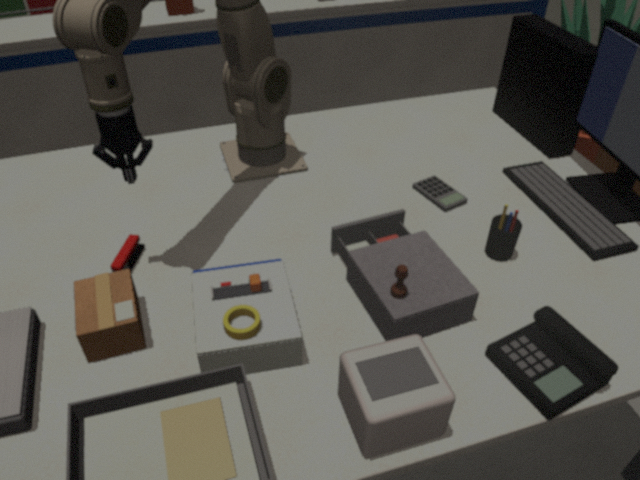

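The scene view agrees: the drawer shows only a thin blue line at (238,266), the tab is at the green end (255,282), and everything else is unchanged.

```bash
python3 -c "
from workcell import hand_in
print(hand_in())"
```

```text
the job is handed in; nothing more can be done
None
```

I pushed the blue cash drawer home with the closed fingertips until it met its stop at about 20 N. Only then did I push the orange slide across to the green end, where it stopped at about 11 N. The arm then withdrew, and I handed the job in at about 11.5 s.

**Last checks:**
- **Cash drawer:** the panel centre measured x = -117.5 mm of the unit, against -116 mm expected when home, which is within calibration error. It looked flush in all the cameras.
- **Locking slide:** the tab measured y = +31.6 mm, against +30 mm expected when locked.
- **Everything else:** the stamp drawer and the loose items show no visible movement. The recogniser missed the calculator in the last picture, but it can be seen there unmoved.

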